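# Hold the post foot socket-up for glueing

### The job

The flat beech foot block lying on the bench has a blind socket in one of its two narrow edges; the opposite edge only has a dark plug, flush with the wood, that looks much the same. Find the real socket and stand the block up on its plugged edge, so that it stands alone on the bench with the socket up and you have let go of it. Then take hold of it again, lift it well clear of the bench (about 10 cm or more underneath it) and finish while still holding it there, steady and socket up, ready for the glue; leave the books, tub, post and brush where they are.

Things in the scene. Friction and masses are not known exactly. Their poses are not given: they have to be found in the camera images.
- block: Flat pale beech block, loose, 0.09 to 0.17 kg, 70 mm (its x) by 58 mm (its y) by 38 mm thick (its z). Origin at its centre. It starts flat on the bench, origin 19 mm up, turned any way round. Of its two narrow 58 by 38 mm edges the +x one has the socket, the -x one the flush solid dark plug. Standing on the plugged edge, x points up, the origin is 35 mm and the top 70 mm above the bench.
- socket_mouth (a point): Centre of the socket's mouth, 35 mm from the block's origin along its +x; same axes as the block, +x points out of the socket. The socket is a rectangular blind hole, 40 mm along y, 28 mm along z, 22 mm deep along x, centred in the edge, with 9 mm walls at its y ends, 5 mm walls at its z sides and a dark floor. The plug is the same dark rectangle, but solid.
- books: Bystander: stack of three white book blocks, 100 by 200 mm, 74 mm high, 1.5 kg, loose. Origin at the centre of its underside.
- tub: Bystander: open round blue plastic tub, empty, 140 mm across the rim, 100 mm high, loose. Origin at the centre of its underside.
- post: Bystander: brown wooden post, 200 mm along its x axis, 37 mm wide, 25 mm high, lying loose. Origin at the centre of its underside.
- brush: Bystander: glue brush lying loose along its own x axis, about 0.2 m long, under 30 mm high.
Things that resemble listed ones, but are neither listed nor needed, are in the scene too. What is meant by the block is not orange or purple, and is the larger of those in its own colour.

How it is judged:
By the outcome, as a careful person would: the job done as asked, in the order asked, and still so for the second after the job is handed in, while the arm keeps its last pose, push and grip.
It also fails if it takes over 72 s, if anything falls off the work surface, if the arm or the gripper's body presses on something with over 40 N, if the wrist force passes 120 N, or if a joint passes its speed limit or range.

### The arm

A 6-joint arm with a two-finger parallel gripper is mounted at the origin on the work surface. World frame = base frame: x ahead of the robot, y to its left, z up, the work surface at z = 0. Lengths are in m, angles in rad, forces in N, time in s.
With the tool pointing down it reaches from about 0.4 to 0.825 m from the base axis. Payload 7 kg.
Tool frame: the origin (TCP) lies midway between the tips of the shut fingers; the grasp point (between the pads) lies 19 mm behind it (bot.hold_point_z is the distance from the TCP to the grasp point, in m); z points along the fingers, y is the line along which they close (so a half turn about z gives the same grasp; the last joint's range is limited). The gripper opens to 88 mm and grips with 3 to 60 N. Pads are 19 mm wide; open, the fingers measure 130 mm over their backs; the gripper's body (78 mm by 193 mm) begins 47 mm behind the grasp point.
Start: joints at [1.622, 0.359, 0.012, 0, -1.224, -0.288], TCP at [0.158, 0.656, 0.227] pointing down, gripper open.
Joint ranges: [-3.07, 3.07], [-1.43, 2.12], [-1.02, 1.25], [-3.03, 1.67], [-3.05, -0], [-3.03, 3.03]. Speed limits (rad/s): [2.39, 2.39, 3.01, 3.14, 3.14, 3.14].

### API

Orientations are given as a unit quaternion [x, y, z, w].
In Python, from workcell import readout, viewer, job, bot gives the robot as it stands. The module is installed in compiled form; this text tells all that it offers.
- The arm moves only by the shell command python3 -m creep 'ROWS' [FORCE]. ROWS is JSON, a list of rows, each a list of 7 numbers: the shift along the tool's x, y, z in cm, then the turn, a rotation vector about the tool's x, y, z in degrees, then the opening, from 0 (shut) to 1 (fully open). A call has exactly 10 rows; each row is the pose to reach, as a shift and turn from the pose commanded when the call began, along the tool's axes at that moment; what a row does not reach only later rows make up. A row lasts 1/10 s, in which the tool goes at most 50 mm and 8.59 degrees, less where a joint would pass 70% of its speed; a pose out of reach is approached as far as the arm can. A call with a gripper value outside its range is refused whole. The fingers move at their own pace and stop on an object; FORCE is the grip in N (left out, the last holds). Time passes only in rows, so rows that repeat a pose let the fingers close, or fill a call up. It gives the time, the measured TCP pose, the force, the opening and the grip force at its end, in the units of the state.
- readout.state(): the state, without advancing time (a new reading comes with each control period).
- viewer.get_image(name): name is "side" or "top" or "wrist"; returns (picture, depth): 420x560x3 uint8, blue, green, red; 420x560 float32, m along the optical axis (not along the pixel's ray), 0 where there is no reading.
- viewer.camera_info(name): a dict with "fx", "fy", "cx", "cy" (pixels), "R" (3x3) and "t" (3): a world point X has camera coordinates R X + t. Camera axes: x right, y down, z forward; pixel columns grow to the right and rows downward; lengths in m; the calibration is good to about 2 mm. A picture is of the moment at which its call begins: read the wrist's pose just before it. camera_info takes no time and is no camera call; for the wrist camera it gives the pose at the moment of the call.
- job.close_job(): hands the job in; it is judged then, once.
The state is a dict: "clock": time; "q": joint angles; "dq": joint speeds; "joint_torque": joint torques, N m; "position": TCP position; "tcp_rot": TCP orientation; "ft_force": force on the tool from outside, world axes, zero at the start; "moment": the same for the moment, N m; "gripper_width": finger opening in m; "grip_force": force on a finger pad.
Only numpy, scipy, OpenCV 4.12 (cv2) and the standard library are available. Lean on these libraries where they do the work, as an engineer would, in place of code of your own. Each camera call takes 0.05 s, during which the arm holds its last target. There are 200 camera calls.

## Working session

There is one attempt and no reset: what is moved stays moved. The work goes in short steps, Python scripts to look and compute and a shell command to move; the robot and the scene stay as the last step left them, time stands still between calls to the robot, and variables do not carry over. Pictures are saved under pics/ and viewed, at most 10 in all, crops included, and the job is handed in when it is done.

```bash
mkdir -p pics
cat > h.py <<'E'
import numpy as np, cv2
from workcell import readout, viewer, job, bot
from scipy.spatial.transform import Rotation as Rn
def snap(n):
    c=viewer.camera_info(n); im,d=viewer.get_image(n); return im,d,c
def pt(c,u,v,z):
    r=np.array(c["R"]); t=np.array(c["t"]); o=-r.T@t
    k=r.T@np.array([(u-c["cx"])/c["fx"],(v-c["cy"])/c["fy"],1]); return o+k*(z-o[2])/k[2]
def totool(vec):
    return Rn.from_quat(readout.state()["tcp_rot"]).inv().apply(vec)
E
python3 - <<'E'
from h import *
s=readout.state(); print(s["position"],s["tcp_rot"],s["clock"],bot.hold_point_z)
print(Rn.from_quat(s["tcp_rot"]).as_matrix().round(3))
a=[]
for n in("side","top"):
    im,d,c=snap(n); cv2.imwrite(f"pics/{n}0.png",im); np.savez(f"{n}0.npz",im=im,d=d,**c)
E
```

```text
[0.1582573  0.65567742 0.2256065 ] [ 9.92991129e-01 -1.18185892e-01 -3.60543502e-05  8.43456173e-04] 0.0 0.0188
[[ 0.972 -0.235 -0.   ]
 [-0.235 -0.972 -0.002]
 [ 0.     0.002 -1.   ]]
```

View pics/top0.png

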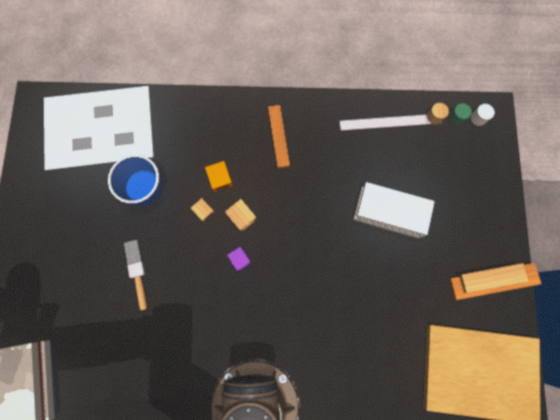

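View pics/side0.png

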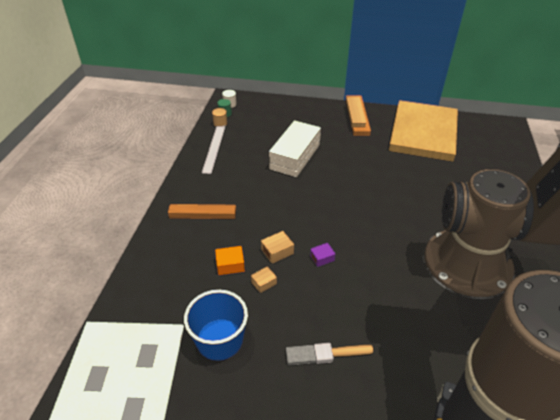

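The pale candidates in the top view are the larger one at (241,214) and a smaller one at (202,209). The orange (218,175) and purple (238,259) blocks are ruled out. The larger beech one fits; I'll confirm it in a crop and measure it.

Run:
```python
from h import *
A=np.load("top0.npz");B=np.load("side0.npz")
a=A["im"][160:280,170:290]; b=B["im"][220:300,200:345]
cv2.imwrite("pics/crop1.png",np.hstack([cv2.resize(a,(400,400),interpolation=2),cv2.resize(b,(400,400*80//145*1),interpolation=2) if 0 else cv2.resize(cv2.copyMakeBorder(b,0,65,0,0,0),(400,400),interpolation=2)]))
hsv=cv2.cvtColor(A["im"],cv2.COLOR_BGR2HSV)
m=cv2.inRange(hsv,(8,60,90),(25,210,255))
n,l,st,ce=cv2.connectedComponentsWithStats(m)
for i in range(1,n):
    if st[i,4]>60:
        u,v=ce[i]; c=cv2.findContours((l==i).astype(np.uint8),0,2)[0][0]
        box=cv2.boxPoints(cv2.minAreaRect(c))
        print(st[i],ce[i].round(1),pt(A,u,v,.038).round(3)); 
        if 180<u<270: print([pt(A,*p,.038)[:2].round(3).tolist() for p in box])
for p in [(241,214),(202,209),(218,175),(238,259),(134,180),(394,208),(135,270)]: print(p,A["d"][p[1],p[0]],pt(A,*p,0.038).round(3))
print(-A["R"].T@A["t"],-B["R"].T@B["t"])
```

```text
[427 102  23  23 357] [438.1 112.5] [ 0.858 -0.54   0.038]
[267 104  23  65 878] [278.4 135.9] [ 0.769 -0.048  0.038]
[204 160  22  32  65] [212.5 174.6] [0.642 0.145 0.038]
[[0.668, 0.173], [0.691, 0.113], [0.61, 0.083], [0.588, 0.143]]
[190 197  24  25 327] [201.7 209.1] [0.537 0.17  0.038]
[[0.539, 0.208], [0.574, 0.176], [0.533, 0.133], [0.499, 0.164]]
[225 198  32  33 611] [240.4 214.6] [0.523 0.057 0.038]
[[0.531, 0.108], [0.576, 0.059], [0.514, 0.005], [0.47, 0.054]]
[ 450  262   91   39 2198] [494.8 280.4] [ 0.351 -0.67   0.038]
[134 276  13  35 285] [140.  293.1] [0.293 0.328 0.038]
[ 426  324  115   96 9845] [482.9 374. ] [ 0.1   -0.615  0.038]
[237 363  61  57 684] [277.8 387.7] [ 0.054 -0.063  0.038]
[229 393  43   4  93] [250.4 394.9] [0.035 0.01  0.038]
[[0.036, 0.067], [0.041, -0.045], [0.034, -0.045], [0.029, 0.066]]
[222 403  54  17 175] [249.3 409.2] [-0.     0.011  0.038]
[[0.013, 0.084], [0.016, -0.056], [-0.023, -0.057], [-0.026, 0.082]]
(241, 214) 1.2686465 [0.525 0.055 0.038]
(202, 209) 1.2793957 [0.537 0.169 0.038]
(218, 175) 1.2937214 [0.641 0.128 0.038]
(238, 259) 1.2464248 [0.394 0.058 0.038]
(134, 180) 1.3238637 [0.62  0.376 0.038]
(394, 208) 1.2413207 [ 0.553 -0.392  0.038]
(135, 270) 1.2498109 [0.357 0.348 0.038]
[ 0.28006616 -0.05235425  1.28289362] [0.35524008 0.92968775 1.00830242]
```

View pics/crop1.png

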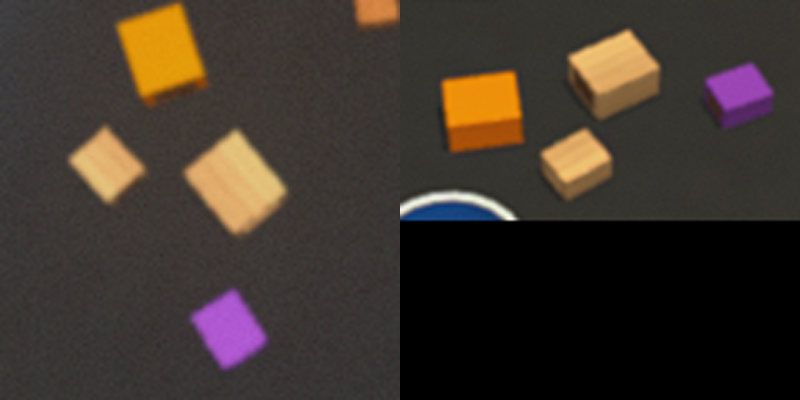

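The right candidate is confirmed: the larger beech block, about (0.525, 0.055), with its long axis near direction (0.755, 0.656). The smaller one at (202,209) is a look-alike. One dark end faces away from the robot, at side-crop (582,85). I'll move over to see whether it is a hole.

```bash
python3 -m creep '[[4,4,-0.5,0,0,0,1],[8,9,-1,0,0,0,1],[12,13,-1.5,0,0,0,1],[16,17,-2,0,0,0,1],[20,21,-3,0,0,0,1],[24,25,-3,0,0,0,1],[28,29,-3,0,0,0,1],[32,33,-3,0,0,0,1],[36,37,-3,0,0,0,1],[40,41,-3,0,0,0,1]]' 25
python3 - <<'E'
from h import *
s=readout.state(); R=Rn.from_quat(s["tcp_rot"]); c=viewer.camera_info("wrist")
Rc=np.array(c["R"]);o=-Rc.T@np.array(c["t"])
print("cam in tool",R.inv().apply(o-s["position"]).round(3), "optical axis tool",R.inv().apply(Rc[2]).round(3),"right",R.inv().apply(Rc[0]).round(3),c["fx"])
print(totool(np.array([.52,.055,.25])-s["position"]).round(3),s["q"])
E
```

```text
clock: 1.1
position: [0.4127, 0.2253, 0.2564]
tcp_rot: [0.993, -0.118, 0.0, -0.0]
ft_force: [1.2, 0.7, 0.5]
gripper_width: 0.0878
grip_force: 0.0
cam in tool [ 0.078 -0.    -0.157] optical axis tool [-0.295 -0.001  0.956] right [-0.001  1.     0.001] 334.6063943179313
[0.144 0.14  0.006] [ 9.19847251e-01 -6.33135899e-03 -3.72261627e-01 -1.09445343e-04
 -1.20435806e+00  4.14686389e-01]
```

```bash
python3 -m creep '[[2,2,0,0,0,-8,1],[4,4,0,0,0,-16,1],[6,6,0,0,0,-24,1],[8,8,0,0,0,-32,1],[10,10,0,0,0,-40,1],[12,12,0,0,0,-48,1],[14,14,0,0,0,-54.6,1],[14,14,0,0,0,-54.6,1],[14,14,0,0,0,-54.6,1],[14,14,0,0,0,-54.6,1]]'
cat > see.py <<'E'
from h import *
import sys
n,z=sys.argv[1],float(sys.argv[2])
s=readout.state(); im,d,c=snap("wrist"); cv2.imwrite(f"pics/{n}.png",im)
np.savez(n+".npz",im=im,d=d,**c)
hsv=cv2.cvtColor(im,cv2.COLOR_BGR2HSV)
m=cv2.inRange(hsv,(8,50,80),(25,210,255)); k,l,st,ce=cv2.connectedComponentsWithStats(m)
for i in range(1,k):
    if st[i,4]>500:
        cn=max(cv2.findContours((l==i).astype(np.uint8),0,2)[0],key=len); b=cv2.boxPoints(cv2.minAreaRect(cn))
        w=np.array([pt(c,*p,z)[:2] for p in b])
        print(st[i],w.round(4).tolist(),w.mean(0).round(4),np.linalg.norm(w-np.roll(w,1,0),axis=1).round(4))
print(s["position"],Rn.from_quat(s["tcp_rot"]).as_matrix().round(3).tolist())
E
python3 see.py w1 0.038
```

```text
clock: 2.1
position: [0.5151, 0.0585, 0.2561]
tcp_rot: [0.937, 0.35, -0.0, -0.0]
ft_force: [0.7, 0.3, -0.5]
gripper_width: 0.0877
grip_force: 0.0
[  157     0   254   257 29548] [[0.47, 0.2358], [0.6898, 0.2116], [0.7068, -0.0385], [0.4537, -0.0515]] [0.5801 0.0893] [0.2878 0.2211 0.2507 0.2535]
[  405     0   155   196 20838] [[0.7298, 0.0884], [0.8285, -0.0256], [0.7112, -0.1904], [0.595, -0.0563]] [ 0.7161 -0.046 ] [0.1978 0.1508 0.2024 0.1774]
[  89  282   35   60 1078] [[0.1818, 0.1195], [0.2661, 0.1572], [0.2855, 0.1249], [0.202, 0.085]] [0.2339 0.1216] [0.04   0.0924 0.0377 0.0926]
[ 443  282   35   61 1095] [[0.546, -0.1754], [0.575, -0.1991], [0.525, -0.2782], [0.4939, -0.2534]] [ 0.535  -0.2265] [0.0938 0.0375 0.0936 0.0398]
[ 250  352  310   21 5334] [[0.3096, -0.0587], [0.5815, -0.3725], [0.5618, -0.4001], [0.284, -0.0796]] [ 0.4342 -0.2277] [0.033  0.4152 0.0339 0.4241]
[0.51514606 0.05853431 0.25610001] [[0.755, 0.656, -0.0], [0.656, -0.755, 0.0], [-0.0, -0.0, -1.0]]
```

View pics/w1.png

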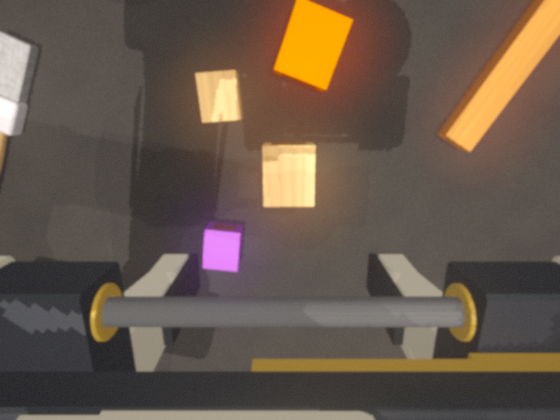

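The picture shows the block at (262–316, 145–207), squarely aligned with the tool, with the small beech at (219,96), orange (313,43) and purple (222,246). Next I'll compute its centre and lean the tool to see the far edge.

Run:
```python
from h import *
A=np.load("w1.npz"); im=A["im"]; hsv=cv2.cvtColor(im,cv2.COLOR_BGR2HSV)
m=cv2.inRange(hsv,(8,50,110),(30,210,255)); r=np.zeros_like(m); r[133:222,250:330]=m[133:222,250:330]
c=max(cv2.findContours(r,0,2)[0],key=cv2.contourArea); b=cv2.boxPoints(cv2.minAreaRect(c)); print(b.round(1).tolist())
w=np.array([pt(A,*p,.038)[:2] for p in b]); C=w.mean(0); e=[np.subtract(w[(i+1)%4],w[i]) for i in range(4)]
print(w.round(4).tolist(),C,[(np.linalg.norm(x).round(4),np.degrees(np.arctan2(x[1],x[0])).round(1)) for x in e])
s=readout.state(); T=Rn.from_quat(s["tcp_rot"])
for ph in(35,):
  zz=T.apply([-np.sin(np.radians(ph)),0,np.cos(np.radians(ph))])
  print(ph, (totool(np.r_[C,.022]-zz*.10-s["position"])*100).round(2))
```

```text
[[250.0, 221.0], [250.0, 133.0], [329.0, 133.0], [329.0, 221.0]]
[[0.4535, 0.0588], [0.532, 0.1229], [0.5884, 0.0577], [0.5146, -0.0118]] [0.52211665 0.05687927] [(np.float64(0.1014), np.float64(39.2)), (np.float64(0.0863), np.float64(-49.1)), (np.float64(0.1014), np.float64(-136.8)), (np.float64(0.0933), np.float64(130.9))]
35 [ 6.14  0.6  15.23]
```

```bash
python3 -m creep '[[2,0,2,0,-8,0,1],[4,0.2,4,0,-16,0,1],[6,0.4,6,0,-24,0,1],[8,0.4,8,0,-32,0,1],[9.5,0.5,10,0,-35,0,1],[9.5,0.5,10,0,-35,0,1],[9.5,0.5,10,0,-35,0,1],[9.5,0.5,10,0,-35,0,1],[9.5,0.5,10,0,-35,0,1],[9.5,0.5,10,0,-35,0,1]]'
python3 see.py w2 0.038 | tail -1
python3 - <<'E'
import cv2,numpy as np
im=cv2.imread("pics/w2.png");cv2.imwrite("pics/w2c.png",np.vstack([cv2.resize(im,(780,585),interpolation=2)]))
E
```

```text
clock: 3.15
position: [0.5905, 0.1167, 0.1588]
tcp_rot: [0.894, 0.334, -0.28, 0.105]
ft_force: [-0.2, 0.4, -0.1]
gripper_width: 0.0882
grip_force: 0.0
[0.59051074 0.11674688 0.15877984] [[0.62, 0.656, -0.43], [0.539, -0.755, -0.375], [-0.57, 0.001, -0.822]]
```

View pics/w2c.png

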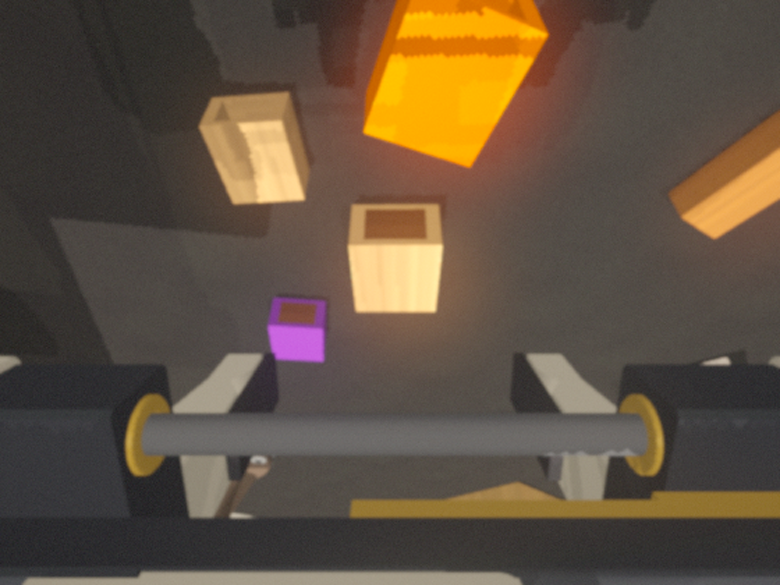

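The dark rectangle at (395,225) in the crop (full-image pixel (284,161)) is on the far end and looks uniform, so probably a plug. Depth will show whether it is flush.

Run:
```python
from h import *
A=np.load("w2.npz"); d=A["d"]
u=np.array([.755,.656,0])
def P(x,y):
    k=np.array([(x-A["cx"])/A["fx"],(y-A["cy"])/A["fy"],1])*d[y,x]; return A["R"].T@(k-A["t"])
for x in (256,284,312):
  print(x,[(y,P(x,y).round(3).tolist(),round(float(P(x,y)@u),4)) for y in range(144,226,4)])
B=np.load("side0.npz")
for a,b in [((252.5,173.5),(316,173.5)),((254.5,223.5),(314,223.5))]: 
  print(pt(A,*a,.038).round(4),pt(A,*b,.038).round(4))
```

```text
256 [(144, [0.535, 0.104, -0.001], 0.4717), (148, [0.532, 0.101, -0.0], 0.468), (152, [0.533, 0.101, 0.006], 0.4686), (156, [0.533, 0.101, 0.012], 0.4688), (160, [0.534, 0.102, 0.019], 0.4702), (164, [0.533, 0.101, 0.022], 0.4685), (168, [0.533, 0.101, 0.027], 0.4688), (172, [0.533, 0.1, 0.032], 0.4682), (176, [0.534, 0.1, 0.037], 0.4686), (180, [0.528, 0.096, 0.036], 0.4623), (184, [0.525, 0.094, 0.036], 0.4576), (188, [0.521, 0.09, 0.036], 0.4525), (192, [0.516, 0.087, 0.036], 0.4466), (196, [0.511, 0.084, 0.036], 0.4409), (200, [0.507, 0.08, 0.036], 0.4356), (204, [0.503, 0.077, 0.037], 0.4303), (208, [0.497, 0.073, 0.036], 0.4229), (212, [0.493, 0.069, 0.036], 0.4172), (216, [0.488, 0.065, 0.036], 0.4109), (220, [0.481, 0.061, 0.036], 0.4032), (224, [0.434, 0.026, -0.002], 0.3447)]
284 [(144, [0.551, 0.084, -0.002], 0.4712), (148, [0.549, 0.082, 0.001], 0.4685), (152, [0.55, 0.082, 0.007], 0.4695), (156, [0.55, 0.082, 0.012], 0.4693), (160, [0.55, 0.083, 0.018], 0.4699), (164, [0.551, 0.083, 0.024], 0.4704), (168, [0.55, 0.082, 0.028], 0.469), (172, [0.549, 0.082, 0.032], 0.4681)
[... 689 characters left out ...]
64, [0.566, 0.063, 0.022], 0.4685), (168, [0.566, 0.063, 0.027], 0.4687), (172, [0.566, 0.064, 0.033], 0.4691), (176, [0.565, 0.063, 0.036], 0.4679), (180, [0.561, 0.059, 0.036], 0.4626), (184, [0.558, 0.056, 0.036], 0.4576), (188, [0.554, 0.052, 0.037], 0.4526), (192, [0.551, 0.049, 0.037], 0.4476), (196, [0.546, 0.044, 0.036], 0.4414), (200, [0.541, 0.039, 0.035], 0.4343), (204, [0.538, 0.036, 0.036], 0.4293), (208, [0.534, 0.032, 0.037], 0.4237), (212, [0.529, 0.027, 0.036], 0.4174), (216, [0.524, 0.023, 0.036], 0.4108), (220, [0.484, -0.02, -0.002], 0.3523), (224, [0.479, -0.026, -0.002], 0.3443)]
[0.5348 0.105  0.038 ] [0.5705 0.0638 0.038 ]
[0.4781 0.0599 0.038 ] [0.5182 0.0137 0.038 ]
```

The far (+u) edge is flush over the dark area, at the same plane to within 2 mm, so it is the plug. The socket faces the robot (−u). I'll lean the tool 45° toward the robot side, grip across the 58 mm width, then turn 90° so the socket points up.

```bash
cat > plan.py <<'E'
from h import *
u=np.array([.755,.656,0]);dn=np.array([0,0,-1.])
C=np.array([.5238,.0590,.019]); H=C-.006*u+[0,0,.007]
z=(u+dn)/np.sqrt(2)
s=readout.state()
for b in(.10,0): print("back",b,(totool(H+z*(.0188-b)-s["position"])*100).round(2))
R=Rn.from_quat(s["tcp_rot"]); y=np.array([.656,-.755,0]); x=np.cross(y,z)
G=Rn.from_matrix(np.c_[x,y,z]); print("turn",np.degrees((R.inv()*G).as_rotvec()).round(1),s["position"],s["q"].__class__,np.round(s["q"],2))
E
python3 plan.py
```

```text
back 0.1 [-8.17 -0.03 14.81]
back 0 [ 1.67 -0.03 16.58]
turn [ 0.  79.8  0. ] [0.59048606 0.11670018 0.1584297 ] <class 'numpy.ndarray'> [ 0.57  0.64  0.13  0.08 -1.66  1.7 ]
```

```bash
python3 -m creep '[[-2,0,1,0,8,0,1],[-4,0,2,0,16,0,1],[-6,0,3,0,24,0,1],[-8,0,4,0,32,0,1],[-8.2,0,6,0,40,0,1],[-8.2,0,8,0,48,0,1],[-8.2,0,10,0,56,0,1],[-8.2,0,12,0,64,0,1],[-8.2,0,14,0,72,0,1],[-8.2,0,14.8,0,79.8,0,1]]'
python3 plan.py
```

```text
clock: 4.2
position: [0.4726, 0.0201, 0.09]
tcp_rot: [0.898, 0.337, 0.261, -0.11]
ft_force: [-0.9, -1.9, -1.5]
gripper_width: 0.0874
grip_force: 0.0
back 0.1 [-0.29  0.44  0.58]
back 0 [ 1.82  0.66 10.35]
turn [-1.3 12.2 -0.4] [0.47255714 0.02011931 0.0899503 ] <class 'numpy.ndarray'> [ 0.07  0.06 -0.62 -0.73 -0.54  2.79]
```

```bash
python3 -m creep '[[0,0.2,0.2,0,4,0,1],[-0.2,0.4,0.4,-1,8,0,1],[-0.3,0.4,0.6,-1.3,12.2,-0.4,1],[-0.3,0.4,0.6,-1.3,12.2,-0.4,1],[-0.3,0.4,0.6,-1.3,12.2,-0.4,1],[-0.3,0.4,0.6,-1.3,12.2,-0.4,1],[-0.3,0.4,0.6,-1.3,12.2,-0.4,1],[-0.3,0.4,0.6,-1.3,12.2,-0.4,1],[-0.3,0.4,0.6,-1.3,12.2,-0.4,1],[-0.3,0.4,0.6,-1.3,12.2,-0.4,1]]'
python3 plan.py
```

```text
clock: 5.2
position: [0.4767, 0.0364, 0.1152]
tcp_rot: [0.881, 0.317, 0.331, -0.12]
ft_force: [-0.0, 0.3, 0.6]
gripper_width: 0.0877
grip_force: 0.0
back 0.1 [-3.05  1.42  1.55]
back 0 [-2.39  1.26 11.53]
turn [ 0.9  3.8 -1.1] [0.47672152 0.03637824 0.1151536 ] <class 'numpy.ndarray'> [-0.04  0.02 -0.62 -0.95 -0.57  3.03]
```

Joint 6 is at its limit. I'll flip the gripper half a turn about its own axis, which gives the same grasp.

```bash
python3 -m creep '[[0,0,-1,0,0,8,1],[0,0,-2,0,0,16,1],[0,0,-3,0,0,24,1],[0,0,-3,0,0,32,1],[0,0,-3,0,0,40,1],[0,0,-3,0,0,48,1],[0,0,-3,0,0,56,1],[0,0,-3,0,0,64,1],[0,0,-3,0,0,72,1],[0,0,-3,0,0,80,1]]' &&  python3 -m creep '[[0,0,0,0,0,8,1],[0,0,0,0,0,16,1],[0,0,0,0,0,24,1],[0,0,0,0,0,32,1],[0,0,0,0,0,40,1],[0,0,0,0,0,48,1],[0,0,0,0,0,56,1],[0,0,0,0,0,64,1],[0,0,0,0,0,72,1],[0,0,0,0,0,80,1]]'
sed -i 's/y=np.array(\[.656,-.755,0\])/y=np.array([-.656,.755,0])/' plan.py; python3 plan.py
```

```text
clock: 6.2
position: [0.4615, 0.0237, 0.1379]
tcp_rot: [0.877, -0.326, 0.176, -0.305]
ft_force: [-0.6, 0.2, 0.1]
gripper_width: 0.0877
grip_force: 0.0
clock: 7.2
position: [0.4615, 0.0237, 0.1379]
tcp_rot: [-0.462, 0.814, 0.062, 0.347]
ft_force: [0.1, 0.1, 0.2]
gripper_width: 0.088
grip_force: 0.0
back 0.1 [ 3.35 -0.3   4.56]
back 0 [ 2.68 -0.37 14.54]
turn [-0.2 -3.9 18.6] [0.46149812 0.02368056 0.1378793 ] <class 'numpy.ndarray'> [-0.05 -0.05 -0.63 -0.89 -0.61  0.16]
```

```bash
python3 -m creep '[[0.8,0,1,0,-1,6,1],[1.6,-0.1,2,0,-2,12,1],[2.4,-0.2,3,0,-3,18.6,1],[3.35,-0.3,4.5,-0.2,-3.9,18.6,1],[3.35,-0.3,4.6,-0.2,-3.9,18.6,1],[3.35,-0.3,4.6,-0.2,-3.9,18.6,1],[3.35,-0.3,4.6,-0.2,-3.9,18.6,1],[3.35,-0.3,4.6,-0.2,-3.9,18.6,1],[3.35,-0.3,4.6,-0.2,-3.9,18.6,1],[3.35,-0.3,4.6,-0.2,-3.9,18.6,1]]'
python3 plan.py; python3 see.py w3 .038 | tail -1
python3 - <<'E'
from h import *
A=np.load("w3.npz")
for n,z in(("top",.038),): 
  im,d,c=snap("top"); s=snap("side")[0]
cv2.imwrite("pics/w3c.png",np.hstack([cv2.resize(A["im"],(400,300)),cv2.resize(s[170:350,160:400],(400,300))]))
E
```

```text
clock: 8.2
position: [0.4764, 0.0178, 0.084]
tcp_rot: [-0.326, 0.864, 0.133, 0.36]
ft_force: [-0.2, -0.3, 0.4]
gripper_width: 0.0876
grip_force: 0.0
back 0.1 [ 0.09  0.01 -0.  ]
back 0 [ 0.1   0.01 10.  ]
turn [-0.   0.1  0.4] [0.4764376  0.01777163 0.08398475] <class 'numpy.ndarray'> [-0.28  0.14 -0.6  -1.16 -0.7   0.31]
[0.4764376  0.01777163 0.08398475] [[-0.529, -0.659, 0.535], [-0.468, 0.752, 0.464], [-0.708, -0.005, -0.706]]
```

View pics/w3c.png

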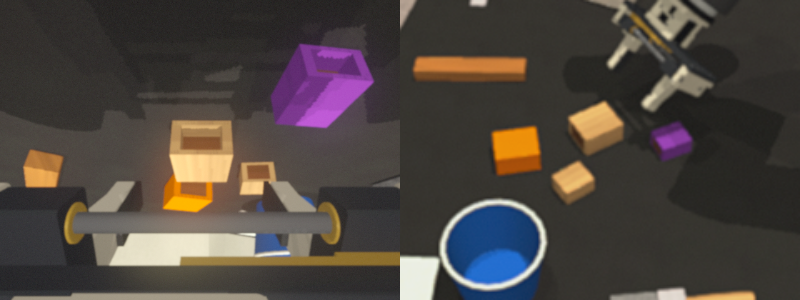

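The near end at (200,135) in the left half shows a real cavity with lit inner walls, so the socket faces the robot as determined. The fingers straddle the block, and I'll advance and grip.

```bash
python3 -m creep '[[0.1,0,2,0,0,0,1],[0.1,0,4,0,0,0,1],[0.1,0,6,0,0,0,1],[0.1,0,7.5,0,0,0,1],[0.1,0,8.5,0,0,0,1],[0.1,0,9.2,0,0,0,1],[0.1,0,9.7,0,0,0,1],[0.1,0,10,0,0,0,1],[0.1,0,10,0,0,0,1],[0.1,0,10,0,0,0,1]]' 25
python3 -m creep '[[0,0,0,0,0,0,0.8],[0,0,0,0,0,0,0.7],[0,0,0,0,0,0,0.6],[0,0,0,0,0,0,0.5],[0,0,0,0,0,0,0.4],[0,0,0,0,0,0,0.3],[0,0,0,0,0,0,0.3],[0,0,0,0,0,0,0.3],[0,0,0,0,0,0,0.3],[0,0,0,0,0,0,0.3]]' 25
python3 plan.py
```

```text
clock: 9.35
position: [0.5292, 0.0632, 0.0122]
tcp_rot: [-0.326, 0.864, 0.133, 0.359]
ft_force: [-0.6, 0.3, -0.0]
gripper_width: 0.0878
grip_force: 0.0
clock: 10.35
position: [0.5293, 0.0633, 0.0121]
tcp_rot: [-0.325, 0.864, 0.133, 0.359]
ft_force: [-1.4, -1.9, 5.2]
gripper_width: 0.058
grip_force: 25.0
back 0.1 [ -0.07   0.03 -10.02]
back 0 [-0.07  0.04 -0.02]
turn [-0.   0.   0.3] [0.52931795 0.06332422 0.01207558] <class 'numpy.ndarray'> [-0.23  0.36 -0.56 -1.39 -0.62  0.57]
```

```bash
python3 -m creep '[[-2,0,-2,0,0,0,0.3],[-4,0,-4,0,0,0,0.3],[-6,0,-6,0,0,0,0.3],[-8.5,0,-8.5,0,0,0,0.3],[-7,-2.5,-10,0,0,0,0.3],[-5.5,-5,-11.5,0,0,0,0.3],[-4,-7.5,-13,0,0,0,0.3],[-3,-9,-14,0,0,0,0.3],[-2,-10.5,-15,0,0,0,0.3],[-2,-10.5,-15,0,0,0,0.3]]' 25
python3 -m creep '[[0,0,0,0,8,0,0.3],[0,0,0,0,16,0,0.3],[0,0,0,0,24,0,0.3],[0,0,0,0,32,0,0.3],[0,0,0,0,40,0,0.3],[0,0,0,0,48,0,0.3],[0,0,0,0,56,0,0.3],[0,0,0,0,64,0,0.3],[0,0,0,0,72,0,0.3],[0,0,0,0,80,0,0.3]]' 25
cat > plan2.py <<'E'
from h import *
s=readout.state(); u=np.array([.755,.656,0]);dn=np.array([0,0,-1.]); y=np.array([-.656,.755,0])
z=(dn-u)/np.sqrt(2); G=Rn.from_matrix(np.c_[np.cross(y,z),y,z]); R=Rn.from_quat(s["tcp_rot"])
print("turn",np.degrees((R.inv()*G).as_rotvec()).round(1),"up in tool",totool([0,0,1]).round(3),np.round(s["q"],2))
print("hold",(s["position"]-R.apply([0,0,.0188])).round(4))
E
python3 plan2.py
```

```text
clock: 11.35
position: [0.5286, -0.078, 0.1316]
tcp_rot: [-0.325, 0.865, 0.133, 0.359]
ft_force: [-0.1, 1.1, -1.4]
gripper_width: 0.0581
grip_force: 25.0
clock: 12.35
position: [0.5292, -0.0746, 0.133]
tcp_rot: [-0.337, 0.899, -0.101, -0.261]
ft_force: [0.5, -0.0, -2.0]
gripper_width: 0.0581
grip_force: 25.0
turn [-0.4 12.5  0. ] up in tool [ 0.537 -0.005 -0.843] [ 0.37  0.49 -0.23  0.19 -1.39 -1.31]
hold [ 0.5367 -0.0679  0.1488]
```

```bash
python3 -m creep '[[0,0,0,0,4,0,0.3],[0,0,0,0,8,0,0.3],[0,0,0,-0.4,12.5,0,0.3],[0,0,0,-0.4,12.5,0,0.3],[0,0,0,-0.4,12.5,0,0.3],[0,0,0,-0.4,12.5,0,0.3],[0,0,0,-0.4,12.5,0,0.3],[0,0,0,-0.4,12.5,0,0.3],[0,0,0,-0.4,12.5,0,0.3],[0,0,0,-0.4,12.5,0,0.3]]' 25
python3 plan2.py
python3 - <<'E'
from h import *
im,d,c=snap("side"); w,_,_=snap("wrist")
np.savez("s4.npz",im=im,d=d,**c)
p=np.array(c["R"])@readout.state()["position"]+c["t"]; x=int(p[0]/p[2]*c["fx"]+c["cx"]);y=int(p[1]/p[2]*c["fy"]+c["cy"]);print(x,y)
cv2.imwrite("pics/s4.png",np.hstack([cv2.resize(im[max(y-60,0):y+60,x-80:x+80],(400,300),interpolation=2),cv2.resize(w,(400,300))]))
E
```

```text
clock: 13.35
position: [0.5288, -0.076, 0.1329]
tcp_rot: [-0.323, 0.866, -0.132, -0.357]
ft_force: [0.2, -0.4, -2.3]
gripper_width: 0.0581
grip_force: 25.0
turn [ 0.1  0.3 -0. ] up in tool [ 0.703  0.001 -0.711] [ 0.39  0.61 -0.15  0.22 -1.56 -1.34]
hold [ 0.5388 -0.0673  0.1462]
283 185
```

View pics/s4.png

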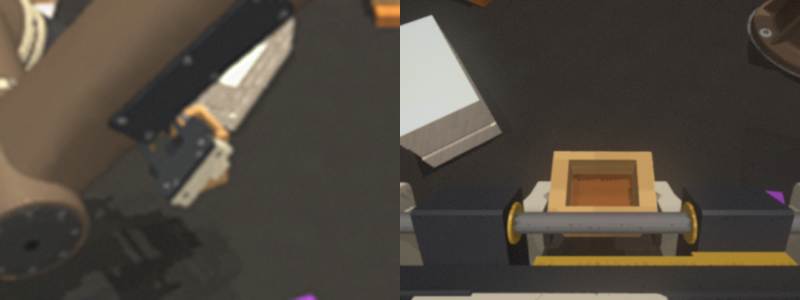

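The wrist view (right half) shows the socket mouth up at (602,185), held between the pads. I'll descend most of the way and check the rim's tilt and height from depth.

```bash
python3 -m creep '[[-1,0,1,0,0,0,0.3],[-2,0,2,0,0,0,0.3],[-3,0,3,0,0,0,0.3],[-4,0,4,0,0,0,0.3],[-5,0,5,0,0,0,0.3],[-6,0,6,0,0,0,0.3],[-6.5,0,6.5,0,0,0,0.3],[-6.7,0,6.75,0,0,0,0.3],[-6.7,0,6.75,0,0,0,0.3],[-6.7,0,6.75,0,0,0,0.3]]' 25
cat > rim.py <<'E'
from h import *
im,d,A=snap("wrist"); hsv=cv2.cvtColor(im,cv2.COLOR_BGR2HSV); m=cv2.inRange(hsv,(8,50,90),(30,230,255))>0
vv,uu=np.mgrid[:420,:560]; ok=(d>0)&(vv<295)&(uu>180)&(uu<380)&m
k=np.c_[(uu[ok]-A["cx"])/A["fx"],(vv[ok]-A["cy"])/A["fy"],np.ones(ok.sum())]*d[ok][:,None]
X=(k-A["t"])@np.array(A["R"]); top=np.percentile(X[:,2],99); X=X[X[:,2]>top-.006]
for _ in range(4):
    c=X.mean(0); n=np.linalg.svd(X-c,full_matrices=False)[2][2]; n*=np.sign(n[2]); r=(X-c)@n; X=X[abs(r)<.002]
c=X.mean(0); print("rim",len(X),c.round(4),"normal",n.round(3),"tilt deg about tool y(along u), v:",np.degrees([n@[.755,.656,0],n@[.656,-.755,0]]).round(1))
E
python3 rim.py; python3 plan2.py
```

```text
clock: 14.45
position: [0.5291, -0.0757, 0.0378]
tcp_rot: [-0.324, 0.866, -0.132, -0.357]
ft_force: [0.9, -0.2, -1.5]
gripper_width: 0.0582
grip_force: 25.0
rim 5717 [ 0.5311 -0.0721  0.0778] normal [-0.007 -0.005  1.   ] tilt deg about tool y(along u), v: [-0.5 -0.1]
turn [0.1 0.3 0. ] up in tool [ 0.703  0.001 -0.711] [ 0.39  0.72 -0.2   0.23 -1.41 -1.37]
hold [ 0.5391 -0.067   0.0513]
```

```bash
python3 -m creep '[[-0.15,0,0.15,0,0,0,0.3],[-0.3,0,0.3,0,0,0,0.3],[-0.4,0,0.4,0,0,0,0.3],[-0.5,0,0.5,0,0,0,0.3],[-0.55,0,0.55,0,0,0,0.3],[-0.6,0,0.6,0,0,0,0.3],[-0.6,0,0.6,0,0,0,0.3],[-0.6,0,0.6,0,0,0,0.3],[-0.6,0,0.6,0,0,0,0.3],[-0.6,0,0.6,0,0,0,0.3]]' 25; python3 rim.py
```

```text
clock: 15.5
position: [0.5288, -0.0757, 0.0289]
tcp_rot: [-0.324, 0.866, -0.132, -0.357]
ft_force: [0.2, 0.3, -1.1]
gripper_width: 0.0576
grip_force: 25.0
rim 5711 [ 0.5308 -0.0721  0.0689] normal [-0.006 -0.005  1.   ] tilt deg about tool y(along u), v: [-0.5 -0. ]
```

```bash
python3 -m creep '[[-0.03,0,0.03,0,0,0,0.3],[-0.05,0,0.05,0,0,0,0.3],[-0.07,0,0.07,0,0,0,0.3],[-0.09,0,0.09,0,0,0,0.3],[-0.11,0,0.11,0,0,0,0.3],[-0.11,0,0.11,0,0,0,0.3],[-0.11,0,0.11,0,0,0,0.3],[-0.11,0,0.11,0,0,0,0.3],[-0.11,0,0.11,0,0,0,0.3],[-0.11,0,0.11,0,0,0,0.3]]' 25; python3 rim.py
```

```text
clock: 16.55
position: [0.5289, -0.0757, 0.0285]
tcp_rot: [-0.324, 0.866, -0.133, -0.357]
ft_force: [-0.0, 3.0, 7.7]
gripper_width: 0.0577
grip_force: 25.0
rim 5719 [ 0.5309 -0.072   0.0685] normal [-0.005 -0.003  1.   ] tilt deg about tool y(along u), v: [-0.3 -0. ]
```

The block is on the bench with about 9 N of contact force. Now I'll let go and back away along the tool axis.

```bash
python3 -m creep '[[0,0,0,0,0,0,0.7],[0,0,0,0,0,0,0.8],[0,0,0,0,0,0,0.9],[0,0,0,0,0,0,1],[0,0,0,0,0,0,1],[0,0,-1,0,0,0,1],[0,0,-2.5,0,0,0,1],[0,0,-4,0,0,0,1],[0,0,-6,0,0,0,1],[0,0,-7,0,0,0,1]]' 25
python3 -m creep '[[0,0,0,0,0,0,1],[0,0,0,0,0,0,1],[0,0,0,0,0,0,1],[0,0,0,0,0,0,1],[0,0,0,0,0,0,1],[0,0,0,0,0,0,1],[0,0,0,0,0,0,1],[0,0,0,0,0,0,1],[0,0,0,0,0,0,1],[0,0,0,0,0,0,1]]'
python3 rim.py; python3 see.py w5 .07|tail -1; python3 -c "
from h import *
cv2.imwrite('pics/w5c.png',np.hstack([cv2.resize(np.load('w5.npz')['im'],(400,300)),cv2.resize(snap('side')[0],(400,300))]))"
```

```text
clock: 17.6
position: [0.5677, -0.0425, 0.0784]
tcp_rot: [-0.324, 0.867, -0.133, -0.356]
ft_force: [-0.5, 0.3, 0.4]
gripper_width: 0.0877
grip_force: 0.0
clock: 18.6
position: [0.566, -0.0435, 0.0771]
tcp_rot: [-0.323, 0.866, -0.132, -0.357]
ft_force: [-0.3, -0.3, 0.4]
gripper_width: 0.0877
grip_force: 0.0
rim 3030 [ 0.5337 -0.0695  0.0684] normal [ 0.001 -0.001  1.   ] tilt deg about tool y(along u), v: [-0.   0.1]
[ 0.56603794 -0.04348822  0.07708624] [[-0.536, -0.655, -0.533], [-0.466, 0.756, -0.46], [0.704, 0.002, -0.71]]
```

View pics/w5c.png

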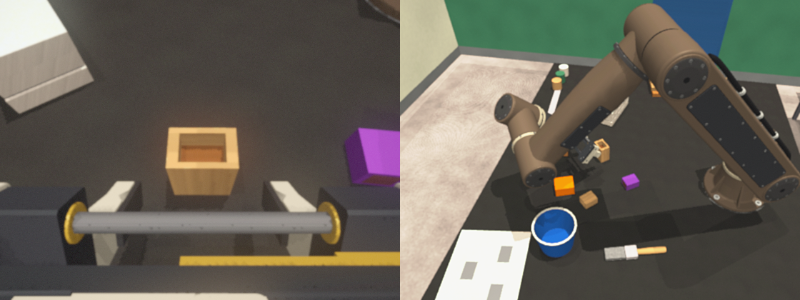

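The block stands alone at (202,160) in the left half, level, with the cavity up, and the gripper is clear. I'll regrip it.

```bash
python3 -m creep '[[0,0,1.5,0,0,0,1],[0,0,3,0,0,0,1],[0,0,4.5,0,0,0,1],[0,0,5.5,0,0,0,1],[0,0,6.3,0,0,0,1],[0,0,6.8,0,0,0,1],[0,0,6.9,0,0,0,1],[0,0,6.9,0,0,0,1],[0,0,6.9,0,0,0,1],[0,0,6.9,0,0,0,1]]' 25
python3 -m creep '[[0,0,0,0,0,0,0.8],[0,0,0,0,0,0,0.7],[0,0,0,0,0,0,0.6],[0,0,0,0,0,0,0.5],[0,0,0,0,0,0,0.4],[0,0,0,0,0,0,0.3],[0,0,0,0,0,0,0.3],[0,0,0,0,0,0,0.3],[0,0,0,0,0,0,0.3],[0,0,0,0,0,0,0.3]]' 25
python3 rim.py; python3 plan2.py
```

```text
clock: 19.75
position: [0.5297, -0.075, 0.0283]
tcp_rot: [-0.324, 0.866, -0.132, -0.357]
ft_force: [0.5, 0.8, 0.2]
gripper_width: 0.088
grip_force: 0.0
clock: 20.75
position: [0.5293, -0.0752, 0.0281]
tcp_rot: [-0.324, 0.866, -0.132, -0.357]
ft_force: [0.3, 0.5, -0.2]
gripper_width: 0.0579
grip_force: 25.0
rim 5943 [ 0.5317 -0.0713  0.0685] normal [-0.002 -0.003  1.   ] tilt deg about tool y(along u), v: [-0.2  0.1]
turn [0.1 0.2 0. ] up in tool [ 0.704  0.002 -0.71 ] [ 0.39  0.74 -0.2   0.23 -1.39 -1.38]
hold [ 0.5393 -0.0666  0.0414]
```

Now I'll lift 15 cm and hold.

```bash
python3 -m creep '[[0.8,0,-0.8,0,0,0,0.3],[2,0,-2,0,0,0,0.3],[3.5,0,-3.5,0,0,0,0.3],[5,0,-5,0,0,0,0.3],[6.5,0,-6.5,0,0,0,0.3],[8,0,-8,0,0,0,0.3],[9.5,0,-9.5,0,0,0,0.3],[10.3,0,-10.4,0,0,0,0.3],[10.6,0,-10.7,0,0,0,0.3],[10.6,0,-10.7,0,0,0,0.3]]' 30
python3 -m creep '[[0,0,0,0,0,0,0.3],[0,0,0,0,0,0,0.3],[0,0,0,0,0,0,0.3],[0,0,0,0,0,0,0.3],[0,0,0,0,0,0,0.3],[0,0,0,0,0,0,0.3],[0,0,0,0,0,0,0.3],[0,0,0,0,0,0,0.3],[0,0,0,0,0,0,0.3],[0,0,0,0,0,0,0.3]]'
python3 rim.py; python3 -c "
from h import *
w=snap('wrist')[0]
cv2.imwrite('pics/w6.png',np.hstack([cv2.resize(w,(400,300)),cv2.resize(snap('top')[0],(400,300))]))"
```

```text
clock: 21.8
position: [0.5295, -0.0753, 0.1792]
tcp_rot: [-0.324, 0.867, -0.132, -0.356]
ft_force: [-0.7, -0.5, -1.9]
gripper_width: 0.0578
grip_force: 30.0
clock: 22.8
position: [0.5295, -0.0754, 0.1787]
tcp_rot: [-0.324, 0.866, -0.132, -0.357]
ft_force: [0.1, -0.0, -0.2]
gripper_width: 0.0579
grip_force: 30.0
rim 5921 [ 0.5319 -0.0715  0.2191] normal [-0.003 -0.004  1.   ] tilt deg about tool y(along u), v: [-0.3  0. ]
```

View pics/w6.png

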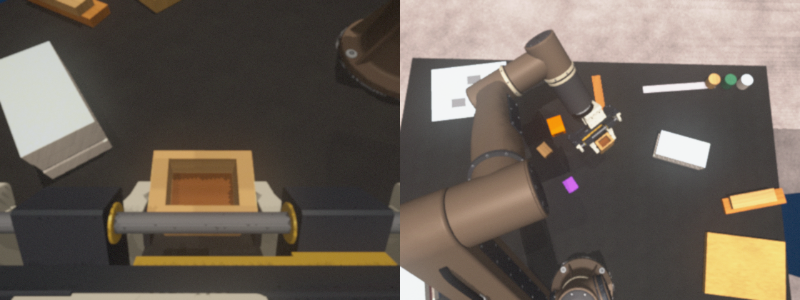

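The block is held level at (202,185), socket up, with its underside about 15 cm above the bench. The bystanders I can see have not moved.

```bash
python3 -c "
from workcell import job; print(job.close_job())"
```

```text
the job is handed in; nothing more can be done
None
```

I stood the beech block on its plugged edge and let go, then regripped and lifted it; I handed the job in with it held level, socket up, about 15 cm above the bench (22.8 s on the clock at the last move), with no bystander touched as far as the pictures and force readings show.

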